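# Tidy the till things into two piles

### The job

Tidy the till things into two piles. On the black order pad lay the red ink pad, centred and square to the edges of the order pad, and stand the wooden hand stamp upright in the middle of the ink pad; on the round cork coaster lay the roll of black tape flat in the middle, stand the wide receipt roll centred on the tape, and the narrow receipt roll centred on top of that. Leave the bell, the green cup and the hand gel bottle where they stand.

Things in the scene. Friction and masses are not known exactly. Their poses are not given: they have to be found in the camera images.
- order_pad: Black-topped order pad lying flat, 130 x 95 mm, fixed to the worktop: the base of the first pile. Origin at the centre of its underside on the worktop; its flat cover, on which things lie, is 12 mm above the worktop, and the thin wire spiral along its +y long edge stands 4 mm higher; x along the 130 mm side, y along the 95 mm side, z up.
- coaster: Round brown cork coaster lying flat, 96 mm across, 6 mm thick, fixed to the worktop: the base of the second pile. Origin at the centre of its underside, z up.
- ink_pad: Flat closed ink pad with a red lid and black base, 52 x 78 x 16 mm, loose, 0.06 kg; the lid does not open. Origin at the centre of its underside; x along the 52 mm side (grasp across this), y along the 78 mm side, z up through the flat lid.
- loyalty_stamp: Hand stamp, standing: a dark brown, waisted wooden handle on a light wooden foot, 52 mm tall, loose, 0.05 kg. The foot is 30 mm (x) by 42 mm (y) and 10 mm high; the handle above it is round, 26 mm across at its widest, which is near the top. Origin at the centre of the underside of the foot, z up.
- black_tape: Roll of black tape lying flat, 53 mm across, 19 mm high, with a round hole and a light brown core, loose. Origin at the centre of its underside, z up.
- wide_roll: The wide white receipt roll, standing on its end: 52 mm across, 57 mm tall, loose. Origin at the centre of its lower end, z up.
- narrow_roll: The narrow white receipt roll, standing on its end: 40 mm across, 57 mm tall, loose. Origin at the centre of its lower end, z up.
- counter_bell: Bystander: silver dome counter bell, 69 mm across, 50 mm tall, loose. Origin at the centre of its underside.
- espresso_cup: Bystander: green espresso cup with a handle, 65 x 91 x 52 mm tall, loose. Origin on the worktop under the middle of cup and handle together; the bowl lies 14 mm from it towards +y, the handle towards -y.
- sanitiser: Bystander: pale blue hand gel bottle with a white pump, 57 x 56 mm, 134 mm tall, loose. Origin on the worktop under the middle of bottle and spout together; the bottle is 40 x 56 mm, its centre 8 mm from the origin towards +x. It stands before the espresso machine, which is solid: left of y = 0.12 m its front and handles reach out to x = 0.49 m above the worktop from 0.25 m up, so swing the arm in short of it.

How it is judged:
At the end, for the whole second after the job is handed in: Ink pad flat on the order pad (15 mm, square within 15 degrees), stamp on the ink pad (15 mm); tape on the coaster (15 mm), wide roll on the tape (12 mm), narrow roll on the wide roll (12 mm): each centred so closely, at its height within 6 mm, upright within 7 degrees, at rest (horizontal distance between ink_pad and order_pad below 0.015 m and height (world z) of ink_pad between 0.006 and 0.018 m and angle between each of ink_pad, loyalty_stamp, black_tape, wide_roll, narrow_roll's own z axis and vertical below 0.12 rad and linear speed of each of ink_pad, loyalty_stamp, black_tape, wide_roll, narrow_roll below 0.02 m/s and angular speed of each of ink_pad, loyalty_stamp, black_tape, wide_roll, narrow_roll below 0.2 rad/s and horizontal distance between loyalty_stamp and ink_pad below 0.015 m and height (world z) of loyalty_stamp between 0.022 and 0.034 m and horizontal distance between black_tape and coaster below 0.015 m and height (world z) of black_tape between 0 and 0.012 m and horizontal distance between wide_roll and black_tape below 0.012 m and height (world z) of wide_roll between 0.019 and 0.031 m and horizontal distance between narrow_roll and wide_roll below 0.012 m and height (world z) of narrow_roll between 0.076 and 0.088 m and (angle between the y axis of ink_pad and the x axis of order_pad, either way round below 0.26 rad or angle between the y axis of ink_pad and the y axis of order_pad, either way round below 0.26 rad)); the robot touches nothing.
It fails at once if The bell, the green cup or the gel bottle is moved by more than 25 mm or tipped by more than 0.4 rad (distance of any of counter_bell, espresso_cup, sanitiser from where it was at the start of the episode above 0.025 m or angle between any of counter_bell, espresso_cup, sanitiser's own z axis and vertical above 0.4 rad).
It also fails if it takes over 138 s, if anything falls off the work surface, if the arm or the gripper's body presses on something with over 40 N, if the wrist force passes 120 N, or if a joint passes its speed limit or range.

### The arm

A 6-joint arm with a two-finger parallel gripper is mounted at the origin on a cart in front of the work surface, level with it; the furniture and walls round the work are solid. World frame = base frame: x ahead of the robot, y to its left, z up, the work surface at z = 0. Lengths are in m, angles in rad, forces in N, time in s.
With the tool pointing down it reaches from about 0.25 to 0.8 m from the base axis. Payload 3.9 kg.
Tool frame: the origin (TCP) lies at the very end of the fingers, on their centre line; the grasp point (between the pads) lies r.grip_depth behind it (r.grip_depth is the distance from the TCP to the grasp point, in m); z points along the fingers, y is the line along which they close (so a half turn about z gives the same grasp; the last joint's range is limited). The gripper opens to 85 mm and grips with 20 to 120 N. Pads are 22 mm wide; open, the fingers measure 114 mm over their backs; the gripper's body (76 mm by 85 mm) begins 54 mm behind the grasp point. The pads swing forward as they close: fully open they stand 13 mm farther back than shut.
Start: joints at [-1.155, 0.26, -0.138, 1.173, 0, 1.571], TCP at [0.212, -0.48, 0.231] pointing down, gripper open.
Joint ranges: [-2.78, 2.78], [-0.83, 1.72], [-1.28, 1.37], [-1.9, 2.12], [-1.57, 1.48], [-3.14, 3.14]. Speed limits (rad/s): [2.57, 2.57, 3.14, 3.14, 3.14, 3.14].

### API

Orientations are given as a rotation vector (axis times angle).
In Python, from plant import r gives the robot as it stands. The module is installed in compiled form; this text tells all that it offers.
- The arm moves only by the tool apply_moves, never from a script. Its argument "targets" is a list of rows, each an object with "travel": the shift along the tool's x, y, z in mm, a list of three; "angular": the turn, a rotation vector about the tool's x, y, z in degrees, a list of three; "fingers": the finger opening in mm, from 0 to 85.4. In form: [{"travel": [dx, dy, dz], "angular": [rx, ry, rz], "fingers": fingers}, ...]. A call has 1 to 12 rows; each row is the pose to reach, as a shift and turn from the pose commanded when the call began, along the tool's axes at that moment; what a row does not reach only later rows make up. A row lasts 1/12 s, in which the tool goes at most 41.7 mm and 7.16 degrees, less where a joint would pass 70% of its speed; a pose out of reach is approached as far as the arm can. A call with a gripper value outside its range is refused whole. The fingers move at their own pace and stop on an object; the grip force is fixed at half the most. Time passes only in rows, so rows that repeat a pose let the fingers close. It gives the time, the measured TCP pose, the force, the opening and the grip force at its end, in the units of the state.
- r.sense(): the state, without advancing time (a new reading comes with each control period).
- r.grab_frame(name): name is "scene" or "top" or "wrist"; returns a dict with "img" (400x640x3 uint8, red, green, blue), "mtx" (3x3 intrinsics, pixels), "k1" (the pictures are not rectified: a ray, as slopes to the right and down, at radius r is drawn at 1 + k1 r^2 times it, then the intrinsics apply), "eye" and "rotation" of the camera in the world. Camera axes: x right, y up, looking along -z (the intrinsics and any distortion apply to the point x, -y, -z); pixel columns grow to the right and rows downward; lengths in m; the calibration is good to about 2 mm. A picture is of the moment at which its call begins. There is no depth.
- r.finish_job(): hands the job in; it is judged then, once.
Trained networks look in the newest picture that a camera, given by its name, has taken for a name from the list of things; names that differ only in an ending like _2 or _b are one class to them, and where a whole thing is asked for, a point or a joint stands for the part that bears it (a point fixed in the world has none). Each returns a list of dicts, best first, with "confidence" (0 to 1); they miss things now and then, are a little off and sometimes report something else, mostly with a low value. They report only what shows in the picture. A call takes as long as a camera call.
- r.spot_in(camera, thing): "box" ([left, top, right, bottom] in pixels, round what is visible of it).
- r.outline_of(camera, thing): "mask" (400x640 bool, what is visible of it) and "box" ([left, top, right, bottom] in pixels, round what is visible of it).
The state is a dict: "clock": time; "joint_positions": joint angles; "dq": joint speeds; "effort": joint torques, N m; "position": TCP position; "eef_rot": TCP orientation; "wrist_force": force on the tool from outside, world axes, zero at the start; "torque": the same for the moment, N m; "width": finger opening in m; "finger_force": force on a finger pad.
Only numpy, scipy, OpenCV 4.12 (cv2) and the standard library are available. Lean on these libraries where they do the work, as an engineer would, in place of code of your own. Each camera call takes 0.05 s, during which the arm holds its last target. There are 200 camera calls.

## Working session

There is one attempt and no reset: what is moved stays moved. The work goes in short steps, Python scripts to look and compute and a tool call to move; the robot and the scene stay as the last step left them, time stands still between calls to the robot, and variables do not carry over. Pictures are saved under pics/ and viewed, at most 14 in all, crops included, and the job is handed in when it is done.

Besides the shell and the picture viewer there is one more tool, called after ">>>" as a command line: name --argument value ..., lists and objects as JSON in quotes. apply_moves: Moves the arm, as the interface text tells. Its arguments: {"type":"object","properties":{"targets":{"type":"array","items":{"type":"object","properties":{"travel":{"type":"array","items":{"type":"number"}},"angular":{"type":"array","items":{"type":"number"}},"fingers":{"type":"number"}}}}},"required":["targets"]}

```bash
mkdir -p pics; ls; cat > h.py <<'E'
import numpy as np, cv2
from plant import r
from scipy.spatial.transform import Rotation as R
def save(f,n): cv2.imwrite('pics/'+n,f['img'][:,:,::-1])
def ray(f,px):
    K=f['mtx'];px=np.atleast_2d(np.array(px,float))
    p=cv2.undistortPoints(px.reshape(-1,1,2),K,np.array([f['k1'],0,0,0,0.]),).reshape(-1,2)
    d=np.c_[p[:,0],-p[:,1],-np.ones(len(p))]
    return d@rot(f).T
def rot(f):
    q=np.array(f['rotation'],float)
    return q if q.shape==(3,3) else (R.from_rotvec(q) if q.size==3 else R.from_quat(q)).as_matrix()
def toz(f,px,z):
    d=ray(f,px);e=np.array(f['eye']);return e+d*((z-e[2])/d[:,2])[:,None]
def proj(f,P):
    P=np.atleast_2d(P);c=(P-np.array(f['eye']))@rot(f)
    x=c[:,0]/-c[:,2];y=-c[:,1]/-c[:,2];k=1+f['k1']*(x*x+y*y)
    K=f['mtx'];return np.c_[K[0,0]*x*k+K[0,2],K[1,1]*y*k+K[1,2]]
E
python3 - <<'E'
from h import *
print(r.sense(),r.grip_depth)
for n in ("scene","top"):
    f=r.grab_frame(n);save(f,n+'0.png');print(n,f['mtx'],f['k1'],f['eye'],f['rotation'])
    for t in "order_pad coaster ink_pad loyalty_stamp black_tape wide_roll narrow_roll counter_bell espresso_cup sanitiser".split():
        print(t,[(np.round(o['box'],0).tolist(),round(o['confidence'],2)) for o in r.spot_in(n,t)][:3])
E
```

```text
pics
{'clock': 0.0, 'joint_positions': array([-1.15500501e+00,  2.60666767e-01, -1.39412957e-01,  1.17272718e+00,
       -8.20750758e-06,  1.57080797e+00]), 'dq': array([ 0.00140646,  0.00081451, -0.00074088, -0.00022352, -0.00149963,
       -0.00214697]), 'effort': array([-2.03849260e-03, -4.05675280e+01,  2.53922957e+01,  1.86925870e-02,
       -2.55138802e-04, -3.44506184e-06]), 'position': array([ 0.21176321, -0.47961446,  0.23045738]), 'eef_rot': array([-3.07202650e+00, -6.48005309e-01,  6.64075316e-04]), 'wrist_force': array([-0.11424461, -0.11991244,  0.78013402]), 'torque': array([-0.02295874, -0.0381124 ,  0.03189881]), 'finger_force': 0.0, 'width': 0.08512259058361502} 0.0187
scene [[374.48135149   0.         323.83526503]
 [  0.         374.48135149 199.23428238]
 [  0.           0.           1.        ]] -0.04386729672601439 [0.18937138 0.5393552  0.74807038] [ 0.2184885  -0.9163298  -2.47231137]
order_pad [([319.0, 110.0, 367.0, 141.0], 0.67)]
coaster [([287.0, 167.0, 319.0, 194.0], 0.9)]
ink_pad [([395.0, 130.0, 422.0, 148.0], 0.77)]
loyalty_stamp [([371.0, 157.0, 384.0
[... 418 characters left out ...]
 502.64794718 198.02503768]
 [  0.           0.           1.        ]] 0.0456199303847269 [ 0.20079998 -0.00710829  1.67660163] [ 0.13575705 -0.13361244 -1.55090701]
order_pad [([398.0, 148.0, 428.0, 191.0], 0.55)]
coaster [([322.0, 160.0, 351.0, 185.0], 0.84)]
ink_pad [([414.0, 216.0, 441.0, 238.0], 0.85)]
loyalty_stamp [([365.0, 216.0, 382.0, 228.0], 0.57)]
black_tape [([207.0, 216.0, 223.0, 233.0], 0.69), ([366.0, 216.0, 380.0, 226.0], 0.53)]
wide_roll [([291.0, 199.0, 308.0, 220.0], 0.7)]
narrow_roll [([245.0, 217.0, 261.0, 227.0], 0.5)]
counter_bell [([364.0, 163.0, 386.0, 183.0], 0.68)]
espresso_cup [([274.0, 156.0, 300.0, 177.0], 0.91)]
sanitiser [([415.0, 218.0, 441.0, 238.0], 0.65)]
```

```bash
python3 - <<'E'
import cv2,numpy as np
a=cv2.imread('pics/scene0.png')[95:365,180:440];b=cv2.imread('pics/top0.png')[130:260,190:455]
cv2.imwrite('pics/sc.png',cv2.resize(a,None,fx=2.2,fy=2.2,interpolation=2));cv2.imwrite('pics/tc.png',cv2.resize(b,None,fx=3,fy=3,interpolation=2))
E
```

```text
(no output)
```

View pics/sc.png

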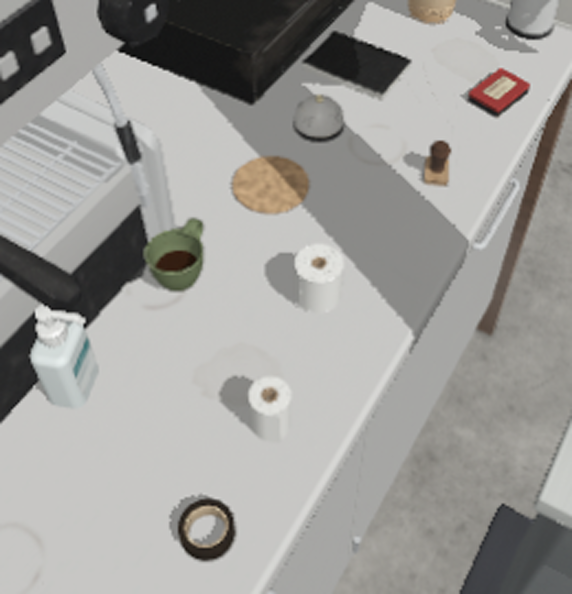

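View pics/tc.png

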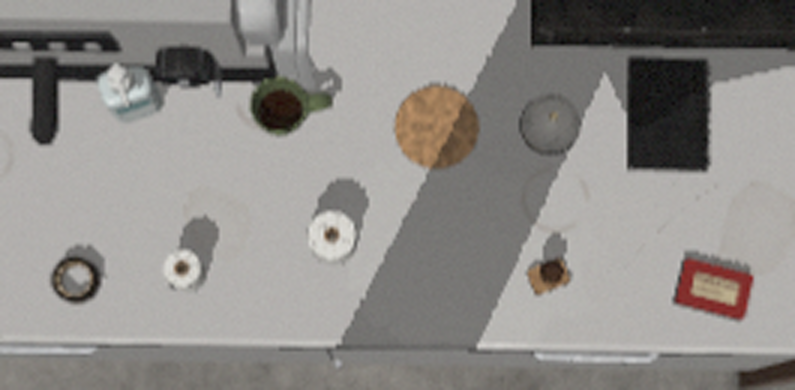

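The scene view shows the ink pad at about (408,139) px, stamp (378,169), wide roll (328,220), narrow roll (302,281), tape (277,336), coaster (303,180) and order pad (343,125). The top view agrees, and the top detector's sanitiser box there is actually the ink pad. Next I fit the poses from the outlines.

```bash
cat >> h.py <<'E'
from scipy.optimize import least_squares
def cyl(d,h,z0=0):
    a=np.linspace(0,2*np.pi,40,endpoint=False);c=np.c_[np.cos(a),np.sin(a)]*d/2
    return np.r_[np.c_[c,np.full(40,z0)],np.c_[c,np.full(40,z0+h)]]
def box(x,y,h,z0=0): return np.array([[i*x/2,j*y/2,z0+k*h] for i in(-1,1) for j in(-1,1) for k in(0,1)])
M=dict(order_pad=box(.13,.095,.012),coaster=cyl(.096,.006),ink_pad=box(.052,.078,.016),black_tape=cyl(.053,.019),
 wide_roll=cyl(.052,.057),narrow_roll=cyl(.04,.057),counter_bell=cyl(.069,.05),loyalty_stamp=np.r_[box(.03,.042,.01)])
def desc(c):
    m=cv2.moments(cv2.convexHull(c.astype(np.float32)));a=m['m00']
    return np.array([m['m10']/a,m['m01']/a]),np.array([m['mu20'],m['mu02'],m['mu11']])/a
def fit(thing,cams,z=0,yaw0=None,frames={}):
    obs=[]
    for n in cams:
        o=r.outline_of(n,thing)
        if not o: print('no',thing,n);continue
        f=frames[n];mk=o[0]['mask'].astype(np.uint8)
        if thing!='black_tape': pass
        cs=max(cv2.findContours(mk,0,2)[0],key=cv2.contourArea).reshape(-1,2)
        obs.append((f,desc(cs),mk,o[0]['confidence']))
    if not obs: return
    P=M[thing]+[0,0,z];sq=thing in('order_pad','ink_pad','loyalty_stamp')
    def res(p):
        Rz=R.from_euler('z',p[2]).as_matrix();e=[]
        for f,(c,m),_,_ in obs:
            c2,m2=desc(proj(f,P@Rz.T+[p[0],p[1],0]));e+=list(c2-c)
            if sq: e+=list((m2-m)/np.sqrt(m[0]+m[1]))
        return np.array(e+[0,0,0] if not sq else e)
    x0=toz(obs[0][0],obs[0][1][0],z+P[:,2].max()/2)[0]
    best=min((least_squares(res,[x0[0],x0[1],y]) for y in ((0,.5,1,-.5,-1,1.5) if sq else (0,))),key=lambda s:s.cost)
    print(thing,'xy',np.round(best.x[:2],4),'yaw',round(np.degrees(best.x[2]),1) if sq else '','cost',round(best.cost,2),'conf',[round(o[3],2) for o in obs],np.round(res(best.x),1).tolist())
    return best.x
E
cat > look.py <<'E'
from h import *
F={n:r.grab_frame(n) for n in("scene","top")}
for t in M:
    if t!='loyalty_stamp':
        for c in (["top"],["scene"],["top","scene"]): fit(t,c,frames=F)
# stamp: mask bottom + top
for n in F:
    o=r.outline_of(n,'loyalty_stamp')[0];cv2.imwrite('pics/m_%s.png'%n,o['mask']*255);ys,xs=np.nonzero(o['mask'])
    print(n,o['box'],toz(F[n],[xs.mean(),ys.mean()],.02))
E
python3 look.py
```

```text
order_pad xy [ 0.5992 -0.3177] yaw 0.0 cost 0.61 conf [0.7] [0.1, 0.1, 0.9, 0.5, 0.1]
order_pad xy [ 0.5986 -0.3149] yaw -0.0 cost 0.07 conf [0.65] [-0.0, -0.0, 0.3, -0.0, -0.1]
order_pad xy [ 0.5992 -0.3177] yaw 0.0 cost 0.86 conf [0.7, 0.65] [0.1, 0.1, 0.9, 0.5, 0.1, 0.2, -0.6, 0.3, -0.0, -0.1]
coaster xy [ 0.5809 -0.0557] yaw  cost 0.0 conf [0.62] [-0.0, -0.0, 0.0, 0.0, 0.0]
coaster xy [ 0.5801 -0.0523] yaw  cost 0.0 conf [0.7] [-0.0, 0.0, 0.0, 0.0, 0.0]
coaster xy [ 0.5808 -0.054 ] yaw  cost 0.25 conf [0.62, 0.7] [-0.5, 0.0, 0.1, -0.5, 0.0, 0.0, 0.0]
ink_pad xy [ 0.4007 -0.3631] yaw 0.0 cost 0.52 conf [0.73] [0.0, 0.0, 0.9, 0.2, -0.3]
no ink_pad scene
no ink_pad scene
ink_pad xy [ 0.4007 -0.3631] yaw 0.0 cost 0.52 conf [0.73] [0.0, 0.0, 0.9, 0.2, -0.3]
no black_tape top
black_tape xy [0.3978 0.3462] yaw  cost 0.0 conf [0.55] [-0.0, -0.0, 0.0, 0.0, 0.0]
no black_tape top
black_tape xy [0.3978 0.3462] yaw  cost 0.0 conf [0.55] [-0.0, -0.0, 0.0, 0.0, 0.0]
wide_roll xy [0.447  0.0585] yaw  cost 0.0 conf [0.58] [-0.0, 0.0, 0.0, 0.0, 0.0]
wide_roll xy [0.4468 0.0617] yaw  cost 0.0 conf
[... 448 characters left out ...]
t 0.0 conf [0.68] [-0.0, -0.0, 0.0, 0.0, 0.0]
counter_bell xy [ 0.5775 -0.1648] yaw  cost 0.0 conf [0.87] [0.0, 0.0, 0.0, 0.0, 0.0]
counter_bell xy [ 0.4999 -0.2751] yaw  cost 1742.5 conf [0.68, 0.87] [-26.0, -31.0, 41.2, -12.3, 0.0, 0.0, 0.0]
scene [370.9, 160.3, 384.8, 182.7] [[ 0.41015857 -0.17453856  0.02      ]][ WARN:0@2.653] global loadsave.cpp:1063 imwrite_ Unsupported depth image for selected encoder is fallbacked to CV_8U.
Traceback (most recent call last):
  File "look.py", line 8, in <module>
    o=r.outline_of(n,'loyalty_stamp')[0];cv2.imwrite('pics/m_%s.png'%n,o['mask']*255);ys,xs=np.nonzero(o['mask'])
      ~~~~~~~~~~~~~~~~~~~~~~~~~~~~~~~^^^
IndexError: list index out of range
```

```bash
sed -i 's/^from scipy.optimize.*/from scipy.optimize import minimize/; s/    best=min((least.*/    best=min((minimize(lambda p:(res(p)**2).sum(),[x0[0],x0[1],y],method="Nelder-Mead",options=dict(initial_simplex=[[x0[0],x0[1],y],[x0[0]+.02,x0[1],y],[x0[0],x0[1]+.02,y],[x0[0],x0[1],y+.3]],maxiter=600,xatol=1e-5,fatol=1e-5)) for y in ((0,.5,1,-.5,-1,1.5) if sq else (0,))),key=lambda s:s.fun)/; s/best.cost/best.fun/' h.py
cat >> h.py <<'E'
def goal(x,y,z,h=None):
    "TCP goal, tool-y heading h deg (mod 180), tool down; prints travel/angular"
    s=r.sense();q=R.from_rotvec(s['eef_rot']);T=q.as_matrix()
    h0=np.degrees(np.arctan2(T[1,1],T[0,1]))
    hh=h0 if h is None else h0+((h-h0+90)%180-90)
    for alt in (hh,hh+180 if hh<h0 else hh-180):
        a=np.radians(alt);yy=np.array([np.cos(a),np.sin(a),0]);zz=np.array([0,0,-1.]);G=np.c_[np.cross(yy,zz),yy,zz]
        print('t',round(s['clock'],2),'head',round(h0,1),'->',round(alt,1),'travel',np.round((np.array([x,y,z])-s['position'])@T*1000,1),'ang',np.round(np.degrees((q.inv()*R.from_matrix(G)).as_rotvec()),1),'dist',round(np.linalg.norm(np.array([x,y,z])-s['position'])*1000),'q6',round(np.degrees(s['joint_positions'][5]),1),'pos',np.round(s['position'],4))
E
python3 - <<'E'
from h import *
F={n:r.grab_frame(n) for n in("scene","top")}
for t in('order_pad','ink_pad'):
    for c in (["top"],["scene"],["top","scene"]): fit(t,c,frames=F)
for n in F:
    for o in r.outline_of(n,'loyalty_stamp'):
        ys,xs=np.nonzero(o['mask']);print(n,o['confidence'],o['box'],toz(F[n],[xs.mean(),ys.mean()],.02))
goal(.38,-.365,.2,0)
E
```

```text
order_pad xy [ 0.6016 -0.3167] yaw -2.1 cost 0.72 conf [0.6] [-0.0, -0.0, 0.8, 0.0, -0.0]
order_pad xy [ 0.5976 -0.3142] yaw -16.4 cost 2.07 conf [0.85] [-0.0, -0.1, 0.6, 1.2, 0.4]
order_pad xy [ 0.5997 -0.3161] yaw -8.6 cost 4.35 conf [0.6, 0.85] [-0.2, 0.6, 0.9, -0.0, -0.5, -0.4, -0.7, 1.2, 0.9, 0.3]
ink_pad xy [ 0.4012 -0.3613] yaw -13.7 cost 1.46 conf [0.71] [-0.0, -0.0, 1.0, 0.7, 0.2]
ink_pad xy [ 0.3993 -0.3614] yaw -9.2 cost 0.17 conf [0.56] [0.0, -0.0, 0.2, 0.4, -0.1]
ink_pad xy [ 0.4001 -0.3614] yaw -10.2 cost 1.87 conf [0.71, 0.56] [0.0, 0.3, 1.1, 0.6, 0.0, -0.3, -0.1, 0.3, 0.3, -0.1]
scene 0.75 [372.8, 157.8, 385.3, 182.0] [[ 0.4101389  -0.17383284  0.02      ]]
top 0.67 [362.9, 216.9, 379.5, 227.0] [[ 0.40979483 -0.17802083  0.02      ]]
t 3.3 head -66.2 -> 0.0 travel [200.2 -37.6  31.3] ang [  0.    0.  -66.2] dist 206 q6 90.0 pos [ 0.212  -0.4803  0.2313]
t 3.3 head -66.2 -> -180.0 travel [200.2 -37.6  31.3] ang [  0.   -0.  113.8] dist 206 q6 90.0 pos [ 0.212  -0.4803  0.2313]
```

```bash
python3 -c "
from h import *
goal(.40,-.3615,.2,-12)"
```

```text
t 3.3 head -66.2 -> -12.0 travel [219.9 -32.7  31.3] ang [  0.    0.  -54.2] dist 225 q6 90.0 pos [ 0.212  -0.4803  0.2313]
t 3.3 head -66.2 -> -192.0 travel [219.9 -32.7  31.3] ang [  0.   -0.  125.8] dist 225 q6 90.0 pos [ 0.212  -0.4803  0.2313]
```

>>> apply_moves --targets '[{"travel": [220,-33,31],"angular": [0,0,-54],"fingers": 85},{"travel": [220,-33,31],"angular": [0,0,-54],"fingers": 85},{"travel": [220,-33,31],"angular": [0,0,-54],"fingers": 85},{"travel": [220,-33,31],"angular": [0,0,-54],"fingers": 85},{"travel": [220,-33,31],"angular": [0,0,-54],"fingers": 85},{"travel": [220,-33,31],"angular": [0,0,-54],"fingers": 85},{"travel": [220,-33,31],"angular": [0,0,-54],"fingers": 85},{"travel": [220,-33,31],"angular": [0,0,-54],"fingers": 85},{"travel": [220,-33,31],"angular": [0,0,-54],"fingers": 85},{"travel": [220,-33,31],"angular": [0,0,-54],"fingers": 85},{"travel": [220,-33,31],"angular": [0,0,-54],"fingers": 85},{"travel": [220,-33,31],"angular": [0,0,-54],"fingers": 85}]'

```text
clock: 4.3
position: [0.3997, -0.3615, 0.2004]
eef_rot: [2.446, 1.971, 0.0]
wrist_force: [-0.2, 0.1, -0.2]
width: 0.0854
finger_force: 0.0
```

```bash
python3 - <<'E'
from h import *
f=r.grab_frame('wrist');save(f,'w1.png')
fit('ink_pad',['wrist'],frames={'wrist':f})
fit('order_pad',['wrist'],frames={'wrist':f})
goal(.40,-.3615,.003)
E
```

```text
ink_pad xy [ 0.3991 -0.3624] yaw -12.7 cost 0.46 conf [0.84] [0.0, 0.0, 0.1, 0.7, -0.0]
order_pad xy [ 0.5985 -0.3147] yaw -1.1 cost 0.85 conf [0.8] [0.0, 0.1, 0.5, 0.8, 0.3]
t 4.45 head -12.2 -> -12.2 travel [ -0.    0.3 197.4] ang [ 0.  0. -0.] dist 197 q6 60.1 pos [ 0.3997 -0.3614  0.2004]
t 4.45 head -12.2 -> -192.2 travel [ -0.    0.3 197.4] ang [  0.  -0. 180.] dist 197 q6 60.1 pos [ 0.3997 -0.3614  0.2004]
```

View pics/w1.png

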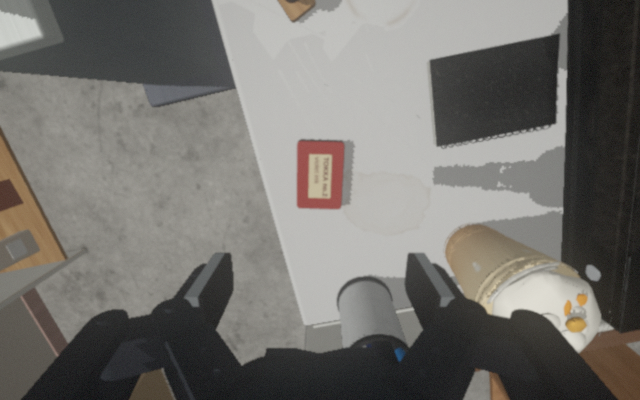

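The wrist view shows the ink pad at (320,175) and the order pad at (495,90), with its spiral on the lower edge, which is world −y. I descend on the ink pad now.

>>> apply_moves --targets '[{"travel": [-1,0,40],"angular": [0,0,0],"fingers": 75},{"travel": [-1,0,80],"angular": [0,0,0],"fingers": 75},{"travel": [-1,0,120],"angular": [0,0,0],"fingers": 75},{"travel": [-1,0,160],"angular": [0,0,0],"fingers": 75},{"travel": [-1,0,185],"angular": [0,0,0],"fingers": 75},{"travel": [-1,0,195],"angular": [0,0,0],"fingers": 70},{"travel": [-1,0,198],"angular": [0,0,0],"fingers": 62},{"travel": [-1,0,198],"angular": [0,0,0],"fingers": 45},{"travel": [-1,0,198],"angular": [0,0,0],"fingers": 45},{"travel": [-1,0,198],"angular": [0,0,0],"fingers": 45},{"travel": [-1,0,198],"angular": [0,0,0],"fingers": 45},{"travel": [-1,0,198],"angular": [0,0,0],"fingers": 45}]'

```text
clock: 5.45
position: [0.4007, -0.3631, 0.0037]
eef_rot: [2.442, 1.971, 0.001]
wrist_force: [0.5, 0.1, -0.9]
width: 0.0504
finger_force: 62.6
```

```bash
python3 -c "
from h import *
goal(.599,-.3155,.07,-91)"
```

```text
t 5.45 head -12.2 -> -91.0 travel [ 88.2 184.  -66. ] ang [ 0.2 -0.  78.8] dist 214 q6 60.0 pos [ 0.4007 -0.3631  0.0037]
t 5.45 head -12.2 -> 89.0 travel [ 88.2 184.  -66. ] ang [   0.     0.2 -101.2] dist 214 q6 60.0 pos [ 0.4007 -0.3631  0.0037]
```

>>> apply_moves --targets '[{"travel": [0,0,-30],"angular": [0,0,0],"fingers": 45},{"travel": [0,0,-66],"angular": [0,0,7],"fingers": 45},{"travel": [10,20,-66],"angular": [0,0,14],"fingers": 45},{"travel": [20,42,-66],"angular": [0,0,21],"fingers": 45},{"travel": [30,63,-66],"angular": [0,0,28],"fingers": 45},{"travel": [40,84,-66],"angular": [0,0,35],"fingers": 45},{"travel": [50,105,-66],"angular": [0,0,42],"fingers": 45},{"travel": [60,126,-66],"angular": [0,0,49],"fingers": 45},{"travel": [70,147,-66],"angular": [0,0,56],"fingers": 45},{"travel": [80,168,-66],"angular": [0,0,63],"fingers": 45},{"travel": [88,184,-66],"angular": [0,0,70],"fingers": 45},{"travel": [88,184,-66],"angular": [0,0,77],"fingers": 45}]'

```text
clock: 6.45
position: [0.6027, -0.3142, 0.069]
eef_rot: [3.141, 0.018, 0.007]
wrist_force: [0.3, -0.4, -0.5]
width: 0.0502
finger_force: 62.7
```

```bash
python3 - <<'E'
from h import *
f=r.grab_frame('wrist');save(f,'w2.png')
fit('ink_pad',['wrist'],z=.066,frames={'wrist':f})
goal(.599,-.3155,.0165,-91)
E
```

```text
ink_pad xy [ 0.6005 -0.3125] yaw -90.8 cost 4.08 conf [0.8] [-0.0, 0.2, 1.1, 1.7, -0.0]
t 6.55 head -89.1 -> -91.0 travel [-0.2  0.8 52.1] ang [ 0.  -0.   1.9] dist 52 q6 151.4 pos [ 0.5992 -0.3147  0.0686]
t 6.55 head -89.1 -> 89.0 travel [-0.2  0.8 52.1] ang [ 1.000e-01  0.000e+00 -1.781e+02] dist 52 q6 151.4 pos [ 0.5992 -0.3147  0.0686]
```

View pics/w2.png

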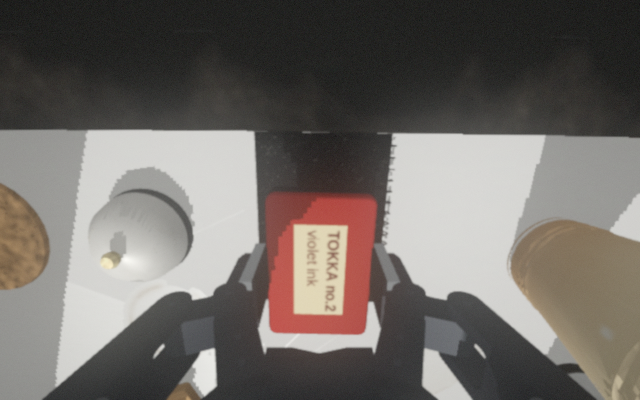

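The ink pad is held square at (322,262), over the middle of the order pad. I lower and release it.

>>> apply_moves --targets '[{"travel": [-1,1.5,20],"angular": [0,0,2],"fingers": 45},{"travel": [-1,1.5,38],"angular": [0,0,2],"fingers": 45},{"travel": [-1,1.5,48],"angular": [0,0,2],"fingers": 45},{"travel": [-1,1.5,52.5],"angular": [0,0,2],"fingers": 45},{"travel": [-1,1.5,52.5],"angular": [0,0,2],"fingers": 45},{"travel": [-1,1.5,52.5],"angular": [0,0,2],"fingers": 60},{"travel": [-1,1.5,52.5],"angular": [0,0,2],"fingers": 64},{"travel": [-1,1.5,52.5],"angular": [0,0,2],"fingers": 64},{"travel": [-1,1.5,30],"angular": [0,0,2],"fingers": 64},{"travel": [-1,1.5,-10],"angular": [0,0,2],"fingers": 64},{"travel": [-1,1.5,-50],"angular": [0,0,2],"fingers": 64},{"travel": [-1,1.5,-80],"angular": [0,0,2],"fingers": 64}]'

```text
clock: 7.55
position: [0.598, -0.317, 0.1518]
eef_rot: [3.14, -0.032, 0.004]
wrist_force: [1.3, -0.7, -0.0]
width: 0.064
finger_force: 0.0
```

```bash
python3 - <<'E'
from h import *
F={n:r.grab_frame(n) for n in('wrist','top','scene')}
for n in F: fit('ink_pad',[n],z=.012,frames=F)
goal(.41,-.176,.15,-66)
E
```

```text
ink_pad xy [ 0.5939 -0.3143] yaw -95.4 cost 0.27 conf [0.7] [-0.0, 0.0, 0.1, 0.5, -0.1]
no ink_pad top
ink_pad xy [ 0.5934 -0.3127] yaw 70.8 cost 0.96 conf [0.83] [-0.0, -0.0, 0.4, 0.8, 0.4]
t 7.85 head -91.2 -> -66.0 travel [-189.2 -136.2   -2.4] ang [ -0.1   0.1 -25.2] dist 233 q6 153.2 pos [ 0.5964 -0.3161  0.1471]
t 7.85 head -91.2 -> -246.0 travel [-189.2 -136.2   -2.4] ang [1.000e-01 1.000e-01 1.548e+02] dist 233 q6 153.2 pos [ 0.5964 -0.3161  0.1471]
```

>>> apply_moves --targets '[{"travel": [-38,-27,0],"angular": [0,0,-6],"fingers": 64},{"travel": [-70,-50,-20],"angular": [0,0,-12],"fingers": 64},{"travel": [-103,-74,-30],"angular": [0,0,-18],"fingers": 64},{"travel": [-136,-98,-30],"angular": [0,0,-25],"fingers": 64},{"travel": [-168,-121,-30],"angular": [0,0,-25],"fingers": 64},{"travel": [-189,-136,-30],"angular": [0,0,-25],"fingers": 64},{"travel": [-189,-136,-30],"angular": [0,0,-25],"fingers": 64},{"travel": [-189,-136,-30],"angular": [0,0,-25],"fingers": 64},{"travel": [-189,-136,-30],"angular": [0,0,-25],"fingers": 64}]'

```text
clock: 8.6
position: [0.4113, -0.1768, 0.1777]
eef_rot: [-3.074, -0.649, 0.0]
wrist_force: [0.5, -0.5, 1.5]
width: 0.0641
finger_force: 0.0
```

```bash
cat > stamp.py <<'E'
from h import *
import sys
f=r.grab_frame('wrist');save(f,sys.argv[1])
for o in r.outline_of('wrist','loyalty_stamp')[:2]:
    mk=o['mask'].astype(np.uint8);ys,xs=np.nonzero(mk);print(o['confidence'],o['box'],cv2.minAreaRect(np.c_[xs,ys].astype(np.float32)),toz(f,[xs.mean(),ys.mean()],.02))
    x0,y0,x1,y1=[int(v) for v in o['box']]
    c=f['img'][max(0,y0-20):y1+20,max(0,x0-20):x1+20,::-1];cv2.imwrite('pics/c_'+sys.argv[1],cv2.resize(c,None,fx=3,fy=3));print(x0-20,y0-20)
goal(.41,-.176,.15)
E
python3 stamp.py w3.png
```

```text
0.66 [305.3, 165.2, 340.4, 202.8] ((322.5, 182.5), (37.0, 39.0), 90.0) [[ 0.41193016 -0.17837533  0.02      ]]
285 145
t 8.7 head -66.2 -> -66.2 travel [-1.5 -2.1 27.9] ang [ 0. -0.  0.] dist 28 q6 132.9 pos [ 0.4122 -0.1773  0.1779]
t 8.7 head -66.2 -> -246.2 travel [-1.5 -2.1 27.9] ang [   0.    0. -180.] dist 28 q6 132.9 pos [ 0.4122 -0.1773  0.1779]
```

View pics/w3.png

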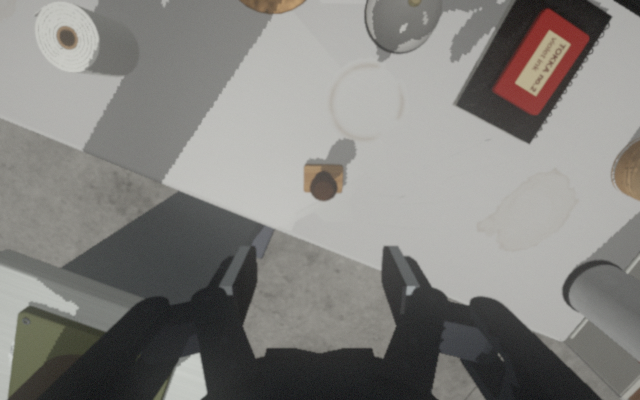

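The stamp's handle top is at (323,187) and its foot is about (324,180), square to the tool. The ink pad sits square and central on the order pad.

```bash
python3 - <<'E'
from h import *
f=r.grab_frame('wrist')
p=toz(f,[323,187],.048)[0];print(p,toz(f,[324,180.5],.01))
c=f['img'][150:215,290:360,::-1];cv2.imwrite('pics/c3.png',cv2.resize(c,None,fx=6,fy=6))
goal(p[0],p[1],.02)
E
```

```text
[ 0.41402417 -0.17885178  0.048     ] [[ 0.41127489 -0.18175535  0.01      ]]
t 8.75 head -66.2 -> -66.2 travel [  1.    2.1 157.9] ang [ 0. -0.  0.] dist 158 q6 132.9 pos [ 0.4122 -0.1774  0.1779]
t 8.75 head -66.2 -> -246.2 travel [  1.    2.1 157.9] ang [   0.    0. -180.] dist 158 q6 132.9 pos [ 0.4122 -0.1774  0.1779]
```

View pics/c3.png

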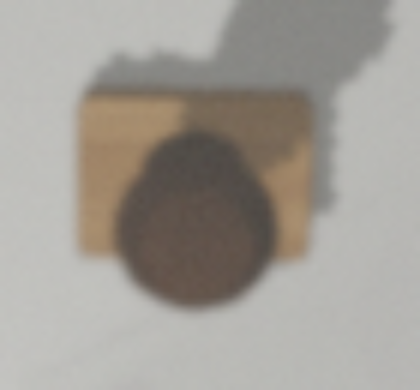

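>>> apply_moves --targets '[{"travel": [0,1,40],"angular": [0,0,0],"fingers": 60},{"travel": [0,1,80],"angular": [0,0,0],"fingers": 60},{"travel": [0,1,120],"angular": [0,0,0],"fingers": 60},{"travel": [0,1,145],"angular": [0,0,0],"fingers": 55},{"travel": [0,1,158],"angular": [0,0,0],"fingers": 45},{"travel": [0,1,159],"angular": [0,0,0],"fingers": 35},{"travel": [0,1,159],"angular": [0,0,0],"fingers": 15},{"travel": [0,1,159],"angular": [0,0,0],"fingers": 15},{"travel": [0,1,159],"angular": [0,0,0],"fingers": 15},{"travel": [0,1,159],"angular": [0,0,0],"fingers": 15},{"travel": [0,1,159],"angular": [0,0,0],"fingers": 15}]'

```text
clock: 9.67
position: [0.4124, -0.1779, 0.0203]
eef_rot: [3.073, 0.648, 0.003]
wrist_force: [0.7, -0.2, -0.1]
width: 0.0237
finger_force: 58.7
```

```bash
python3 - <<'E'
from h import *
s=r.sense();print(s['width'],s['finger_force'],s['wrist_force'])
goal(.594,-.314,.12,-91)
E
```

```text
0.023736484988077566 58.72226600535214 [ 0.70109918 -0.21399333 -0.13626369]
t 9.67 head -66.2 -> -91.0 travel [111.4 198.  -99.2] ang [ 0.1 -0.1 24.8] dist 248 q6 132.8 pos [ 0.4124 -0.1779  0.0203]
t 9.67 head -66.2 -> 89.0 travel [111.4 198.  -99.2] ang [ 1.000e-01  1.000e-01 -1.552e+02] dist 248 q6 132.8 pos [ 0.4124 -0.1779  0.0203]
```

>>> apply_moves --targets '[{"travel": [0,0,-35],"angular": [0,0,0],"fingers": 15},{"travel": [0,0,-75],"angular": [0,0,0],"fingers": 15},{"travel": [15,30,-85],"angular": [0,0,4],"fingers": 15},{"travel": [33,60,-85],"angular": [0,0,8],"fingers": 15},{"travel": [51,90,-85],"angular": [0,0,12],"fingers": 15},{"travel": [68,120,-85],"angular": [0,0,16],"fingers": 15},{"travel": [85,150,-85],"angular": [0,0,20],"fingers": 15},{"travel": [102,180,-85],"angular": [0,0,25],"fingers": 15},{"travel": [111,198,-85],"angular": [0,0,25],"fingers": 15},{"travel": [111,198,-85],"angular": [0,0,25],"fingers": 15},{"travel": [111,198,-85],"angular": [0,0,25],"fingers": 15}]'

```text
clock: 10.58
position: [0.5935, -0.3144, 0.1042]
eef_rot: [-3.141, 0.033, -0.0]
wrist_force: [-0.2, 0.5, -0.7]
width: 0.0241
finger_force: 59.0
```

```bash
python3 - <<'E'
from h import *
f=r.grab_frame('wrist');save(f,'w4.png')
g=r.grab_frame('scene');save(g,'s4.png')
c=g['img'][80:180,300:440,::-1];cv2.imwrite('pics/b4.png',np.hstack([cv2.resize(f['img'][:,140:500,::-1],(360,400)),cv2.resize(c,(420,300))[:,:420] if 0 else cv2.copyMakeBorder(cv2.resize(c,(420,300)),0,100,0,0,0)]))
goal(.594,-.314,.0485,-91)
E
```

```text
t 10.68 head -91.2 -> -91.0 travel [ 2.2  0.9 55.7] ang [-0.   0.1 -0.2] dist 56 q6 153.3 pos [ 0.5919 -0.3131  0.1042]
t 10.68 head -91.2 -> -271.0 travel [ 2.2  0.9 55.7] ang [1.000e-01 1.000e-01 1.798e+02] dist 56 q6 153.3 pos [ 0.5919 -0.3131  0.1042]
```

View pics/b4.png

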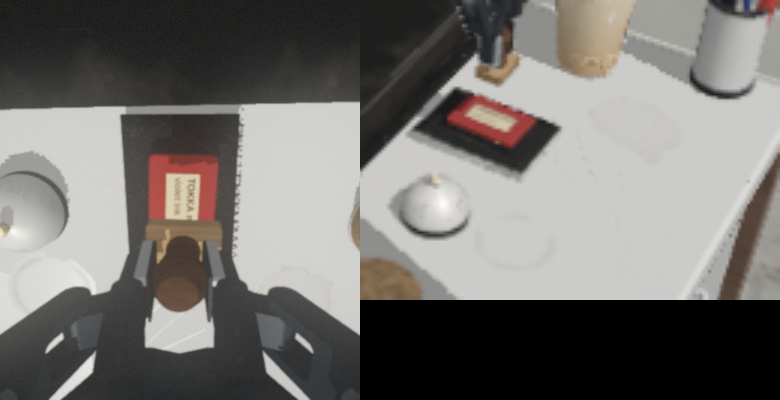

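The stamp hangs straight over the ink pad, with its foot at (183,238) in the left half. I set it down.

>>> apply_moves --targets '[{"travel": [1,0.5,25],"angular": [0,0,0],"fingers": 15},{"travel": [1,0.5,45],"angular": [0,0,0],"fingers": 15},{"travel": [1,0.5,53],"angular": [0,0,0],"fingers": 15},{"travel": [1,0.5,55.5],"angular": [0,0,0],"fingers": 15},{"travel": [1,0.5,55.5],"angular": [0,0,0],"fingers": 15},{"travel": [1,0.5,55.5],"angular": [0,0,0],"fingers": 35},{"travel": [1,0.5,55.5],"angular": [0,0,0],"fingers": 45},{"travel": [1,0.5,55.5],"angular": [0,0,0],"fingers": 45},{"travel": [1,0.5,35],"angular": [0,0,0],"fingers": 45},{"travel": [1,0.5,0],"angular": [0,0,0],"fingers": 45},{"travel": [1,0.5,-40],"angular": [0,0,0],"fingers": 45},{"travel": [1,0.5,-80],"angular": [0,0,0],"fingers": 80}]'

```text
clock: 11.68
position: [0.5935, -0.3141, 0.186]
eef_rot: [-3.141, 0.032, 0.001]
wrist_force: [0.5, -0.5, 0.5]
width: 0.056
finger_force: 0.0
```

```bash
python3 - <<'E'
from h import *
f=r.grab_frame('wrist');save(f,'w5.png')
cv2.imwrite('pics/b5.png',f['img'][100:350,150:500,::-1])
goal(.447,.0604,.185,0)
E
```

```text
t 11.73 head -91.2 -> -180.0 travel [-158.5 -373.6    6.7] ang [-0.3 -0.9 88.8] dist 406 q6 153.3 pos [ 0.5977 -0.3164  0.1963]
t 11.73 head -91.2 -> 0.0 travel [-158.5 -373.6    6.7] ang [  0.9  -0.3 -91.2] dist 406 q6 153.3 pos [ 0.5977 -0.3164  0.1963]
```

View pics/b5.png

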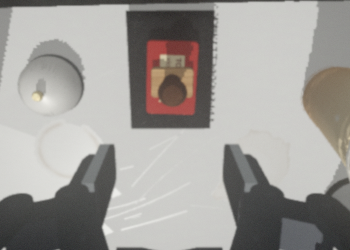

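The stamp stands upright in the middle of the ink pad at (172,85) in the crop. Next is the tape.

>>> apply_moves --targets '[{"travel": [-20,-33,0],"angular": [0,0,-7],"fingers": 80},{"travel": [-40,-65,0],"angular": [0,0,-14],"fingers": 80},{"travel": [-60,-98,0],"angular": [0,0,-21],"fingers": 80},{"travel": [-80,-130,0],"angular": [0,0,-28],"fingers": 80},{"travel": [-100,-163,0],"angular": [0,0,-35],"fingers": 80},{"travel": [-120,-195,0],"angular": [0,0,-42],"fingers": 80},{"travel": [-140,-228,0],"angular": [0,0,-49],"fingers": 80},{"travel": [-160,-260,0],"angular": [0,0,-56],"fingers": 80},{"travel": [-180,-290,0],"angular": [0,0,-63],"fingers": 80},{"travel": [-194,-313,0],"angular": [0,0,-70],"fingers": 80},{"travel": [-194,-340,0],"angular": [0,0,-77],"fingers": 80},{"travel": [-194,-370,0],"angular": [0,0,-84],"fingers": 80}]'

```text
clock: 12.73
position: [0.4068, 0.0604, 0.1852]
eef_rot: [2.35, 2.083, 0.003]
wrist_force: [0.9, 0.2, -0.0]
width: 0.0802
finger_force: 0.0
```

```bash
python3 -c "
from h import *
goal(.398,.346,.18,0)"
```

```text
t 12.73 head -6.9 -> 0.0 travel [282.5 -43.    5.2] ang [ 0.1 -0.  -6.9] dist 286 q6 105.3 pos [0.4068 0.0604 0.1852]
t 12.73 head -6.9 -> -180.0 travel [282.5 -43.    5.2] ang [ -0.   -0.2 173.1] dist 286 q6 105.3 pos [0.4068 0.0604 0.1852]
```

>>> apply_moves --targets '[{"travel": [38,-6,5],"angular": [0,0,-7],"fingers": 80},{"travel": [76,-12,5],"angular": [0,0,-7],"fingers": 80},{"travel": [114,-18,5],"angular": [0,0,-7],"fingers": 80},{"travel": [152,-24,5],"angular": [0,0,-7],"fingers": 80},{"travel": [190,-30,5],"angular": [0,0,-7],"fingers": 80},{"travel": [228,-36,5],"angular": [0,0,-7],"fingers": 80},{"travel": [262,-40,5],"angular": [0,0,-7],"fingers": 80},{"travel": [282,-43,5],"angular": [0,0,-7],"fingers": 80},{"travel": [282,-43,5],"angular": [0,0,-7],"fingers": 80},{"travel": [282,-43,5],"angular": [0,0,-7],"fingers": 80},{"travel": [282,-43,5],"angular": [0,0,-7],"fingers": 80}]'

```text
clock: 13.65
position: [0.4, 0.3442, 0.1795]
eef_rot: [2.225, 2.218, -0.0]
wrist_force: [-0.2, -0.1, -0.9]
width: 0.0806
finger_force: 0.0
```

```bash
python3 - <<'E'
from h import *
f=r.grab_frame('wrist');save(f,'w6.png')
p=fit('black_tape',['wrist'],frames={'wrist':f})
for t in('coaster','wide_roll','narrow_roll'): fit(t,['wrist'],frames={'wrist':f})
if p is not None: goal(p[0],p[1],.002,0)
cv2.imwrite('pics/b6.png',f['img'][60:300,200:500,::-1])
E
```

```text
no black_tape wrist
coaster xy [0.6601 0.248 ] yaw  cost 0.0 conf [0.41] [0.0, -0.0, 0.0, 0.0, 0.0]
no wide_roll wrist
narrow_roll xy [0.4066 0.2234] yaw  cost 0.0 conf [0.8] [0.0, 0.0, 0.0, 0.0, 0.0]
```

View pics/b6.png

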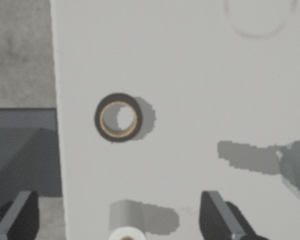

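The tape is at (319,177) in full-image pixels, with the narrow roll at (328,295), clear of the grasp.

```bash
python3 - <<'E'
from h import *
f=r.grab_frame('wrist')
o=r.outline_of('wrist','black_tape');o and fit('black_tape',['wrist'],frames={'wrist':f})
p=toz(f,[319.3,177.5],.014)[0];print(p,f['eye'])
goal(p[0],p[1],.002,0)
E
```

```text
black_tape xy [0.3981 0.3456] yaw  cost 0.0 conf [0.58] [0.0, -0.0, 0.0, 0.0, 0.0]
[0.40027777 0.34641367 0.014     ] [0.40060001 0.4239366  0.32226715]
t 14.05 head -0.2 -> -0.0 travel [ 2.200e+00 -1.000e-01  1.775e+02] ang [ 0.  -0.  -0.2] dist 177 q6 130.9 pos [0.4003 0.3442 0.1795]
t 14.05 head -0.2 -> -180.0 travel [ 2.200e+00 -1.000e-01  1.775e+02] ang [ -0.   -0.  179.8] dist 177 q6 130.9 pos [0.4003 0.3442 0.1795]
```

>>> apply_moves --targets '[{"travel": [1.5,-1,40],"angular": [0,0,0],"fingers": 80},{"travel": [1.5,-1,80],"angular": [0,0,0],"fingers": 80},{"travel": [1.5,-1,120],"angular": [0,0,0],"fingers": 80},{"travel": [1.5,-1,150],"angular": [0,0,0],"fingers": 78},{"travel": [1.5,-1,168],"angular": [0,0,0],"fingers": 72},{"travel": [1.5,-1,176],"angular": [0,0,0],"fingers": 66},{"travel": [1.5,-1,177],"angular": [0,0,0],"fingers": 60},{"travel": [1.5,-1,177],"angular": [0,0,0],"fingers": 48},{"travel": [1.5,-1,177],"angular": [0,0,0],"fingers": 48},{"travel": [1.5,-1,177],"angular": [0,0,0],"fingers": 48},{"travel": [1.5,-1,177],"angular": [0,0,0],"fingers": 48}]'

```text
clock: 14.97
position: [0.4002, 0.3471, 0.0037]
eef_rot: [2.225, 2.218, 0.005]
wrist_force: [-0.5, -0.3, -0.8]
width: 0.0488
finger_force: 48.8
```

```bash
python3 -c "
from h import *
goal(.41,.0,.13,0)"
```

```text
t 14.97 head -0.2 -> -0.0 travel [-346.8   11.1 -127. ] ang [ 0.1 -0.1 -0.2] dist 370 q6 131.1 pos [0.4002 0.3471 0.0037]
t 14.97 head -0.2 -> -180.0 travel [-346.8   11.1 -127. ] ang [ -0.2  -0.2 179.8] dist 370 q6 131.1 pos [0.4002 0.3471 0.0037]
```

>>> apply_moves --targets '[{"travel": [0,0,-40],"angular": [0,0,0],"fingers": 45},{"travel": [0,0,-80],"angular": [0,0,0],"fingers": 45},{"travel": [-15,0,-115],"angular": [0,0,0],"fingers": 45},{"travel": [-50,2,-127],"angular": [0,0,0],"fingers": 45},{"travel": [-90,3,-127],"angular": [0,0,0],"fingers": 45},{"travel": [-130,5,-127],"angular": [0,0,0],"fingers": 45},{"travel": [-170,6,-127],"angular": [0,0,0],"fingers": 45},{"travel": [-210,8,-127],"angular": [0,0,0],"fingers": 45},{"travel": [-250,9,-127],"angular": [0,0,0],"fingers": 45},{"travel": [-290,20,-127],"angular": [0,0,0],"fingers": 45},{"travel": [-330,30,-127],"angular": [0,0,0],"fingers": 45},{"travel": [-365,50,-127],"angular": [0,0,0],"fingers": 45}]'

```text
clock: 15.97
position: [0.4463, -0.0212, 0.1302]
eef_rot: [-2.225, -2.217, 0.0]
wrist_force: [0.7, 1.7, 0.3]
width: 0.0484
finger_force: 62.0
```

```bash
python3 -c "
from h import *
s=r.sense();print(s['width'],s['finger_force'])
goal(.5805,-.0545,.1,0)"
```

```text
0.04844448895340243 62.031833147630095
t 15.97 head -0.2 -> 0.0 travel [-32.8 134.3  30.2] ang [-0.   0.  -0.2] dist 142 q6 87.5 pos [ 0.4463 -0.0212  0.1302]
t 15.97 head -0.2 -> -180.0 travel [-32.8 134.3  30.2] ang [  0.    0.  179.8] dist 142 q6 87.5 pos [ 0.4463 -0.0212  0.1302]
```

>>> apply_moves --targets '[{"travel": [-9,38,5],"angular": [0,0,0],"fingers": 45},{"travel": [-18,75,10],"angular": [0,0,0],"fingers": 45},{"travel": [-27,110,20],"angular": [0,0,0],"fingers": 45},{"travel": [-33,134,30],"angular": [0,0,0],"fingers": 45},{"travel": [-33,134,30],"angular": [0,0,0],"fingers": 45},{"travel": [-33,134,30],"angular": [0,0,0],"fingers": 45},{"travel": [-33,134,30],"angular": [0,0,0],"fingers": 45}]'

```text
clock: 16.55
position: [0.5811, -0.0522, 0.0995]
eef_rot: [-2.224, -2.217, 0.001]
wrist_force: [-0.2, 0.5, 0.4]
width: 0.0484
finger_force: 62.1
```

```bash
python3 - <<'E'
from h import *
F={n:r.grab_frame(n) for n in('wrist','top','scene')};f=F['wrist'];save(f,'w7.png')
for n in F:fit('coaster',[n],frames=F)
goal(.5805,-.0545,.01,0)
z=r.sense()['position'][2]-.0037
for n in F: fit('black_tape',[n],z=z,frames=F)
E
```

```text
coaster xy [ 0.5799 -0.0475] yaw  cost 0.0 conf [0.97] [-0.0, -0.0, 0.0, 0.0, 0.0]
no coaster top
coaster xy [ 0.5805 -0.0516] yaw  cost 0.0 conf [0.85] [0.0, -0.0, 0.0, 0.0, 0.0]
t 16.85 head -0.1 -> -0.0 travel [-2.5 -1.  90. ] ang [ 0.   0.  -0.1] dist 90 q6 85.0 pos [ 0.5815 -0.052   0.1   ]
t 16.85 head -0.1 -> -180.0 travel [-2.5 -1.  90. ] ang [ 0.000e+00 -1.000e-01  1.799e+02] dist 90 q6 85.0 pos [ 0.5815 -0.052   0.1   ]
black_tape xy [ 0.5809 -0.0524] yaw  cost 0.0 conf [0.73] [0.0, 0.0, 0.0, 0.0, 0.0]
no black_tape top
black_tape xy [ 0.5845 -0.048 ] yaw  cost 0.0 conf [0.73] [-0.0, -0.0, 0.0, 0.0, 0.0]
```

View pics/w7.png

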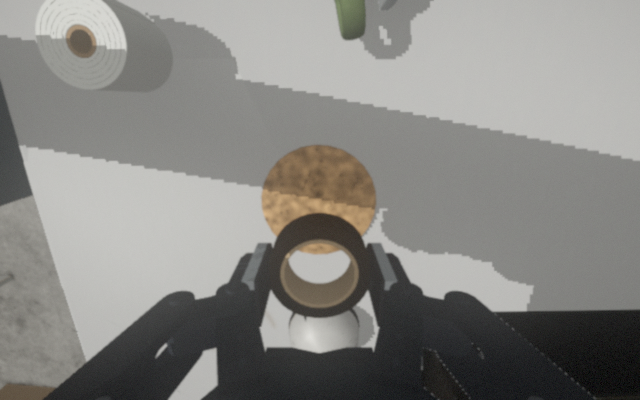

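The tape is held level at (320,265) over the coaster at (320,190). I lower and release it.

>>> apply_moves --targets '[{"travel": [-1.5,-0.5,35],"angular": [0,0,0],"fingers": 45},{"travel": [-1.5,-0.5,70],"angular": [0,0,0],"fingers": 45},{"travel": [-1.5,-0.5,85],"angular": [0,0,0],"fingers": 45},{"travel": [-1.5,-0.5,90],"angular": [0,0,0],"fingers": 45},{"travel": [-1.5,-0.5,90],"angular": [0,0,0],"fingers": 45},{"travel": [-1.5,-0.5,90],"angular": [0,0,0],"fingers": 58},{"travel": [-1.5,-0.5,90],"angular": [0,0,0],"fingers": 66},{"travel": [-1.5,-0.5,90],"angular": [0,0,0],"fingers": 66},{"travel": [-1.5,-0.5,65],"angular": [0,0,0],"fingers": 66},{"travel": [-1.5,-0.5,25],"angular": [0,0,0],"fingers": 66},{"travel": [-1.5,-0.5,-15],"angular": [0,0,0],"fingers": 70},{"travel": [-1.5,-0.5,-55],"angular": [0,0,0],"fingers": 75}]'

```text
clock: 18.0
position: [0.581, -0.0538, 0.1558]
eef_rot: [-2.224, -2.218, 0.001]
wrist_force: [0.5, 1.0, 0.7]
width: 0.0748
finger_force: 0.0
```

```bash
python3 - <<'E'
from h import *
F={n:r.grab_frame(n) for n in('wrist','top','scene')};f=F['wrist'];save(f,'w8.png')
for t,z in(('coaster',0),('black_tape',.006),('wide_roll',0)):
  for n in F:fit(t,[n],z=z,frames=F)
goal(.447,.0604,.15,0)
E
```

```text
coaster xy [ 0.5797 -0.0533] yaw  cost 0.0 conf [0.57] [0.0, 0.0, 0.0, 0.0, 0.0]
no coaster top
coaster xy [ 0.5789 -0.0491] yaw  cost 0.0 conf [0.86] [-0.0, 0.0, 0.0, 0.0, 0.0]
black_tape xy [ 0.5799 -0.0542] yaw  cost 0.0 conf [0.74] [0.0, 0.0, 0.0, 0.0, 0.0]
black_tape xy [0.4503 0.0661] yaw  cost 0.0 conf [0.62] [0.0, -0.0, 0.0, 0.0, 0.0]
no black_tape scene
wide_roll xy [0.4465 0.062 ] yaw  cost 0.0 conf [0.93] [0.0, 0.0, 0.0, 0.0, 0.0]
wide_roll xy [0.4482 0.0644] yaw  cost 0.0 conf [0.49] [-0.0, -0.0, 0.0, 0.0, 0.0]
wide_roll xy [0.446  0.0629] yaw  cost 0.0 conf [0.78] [-0.0, 0.0, 0.0, 0.0, 0.0]
t 18.6 head -0.2 -> 0.0 travel [ 113.8 -134.1    3.5] ang [-0.1 -0.  -0.2] dist 176 q6 84.9 pos [ 0.5808 -0.0538  0.1532]
t 18.6 head -0.2 -> -180.0 travel [ 113.8 -134.1    3.5] ang [ -0.    0.2 179.8] dist 176 q6 84.9 pos [ 0.5808 -0.0538  0.1532]
```

>>> apply_moves --targets '[{"travel": [25,-30,0],"angular": [0,0,0],"fingers": 82},{"travel": [50,-59,0],"angular": [0,0,0],"fingers": 82},{"travel": [76,-88,0],"angular": [0,0,0],"fingers": 82},{"travel": [100,-117,0],"angular": [0,0,0],"fingers": 82},{"travel": [115,-134,0],"angular": [0,0,0],"fingers": 82},{"travel": [115,-134,0],"angular": [0,0,0],"fingers": 82},{"travel": [115,-134,35],"angular": [0,0,0],"fingers": 82},{"travel": [115,-134,70],"angular": [0,0,0],"fingers": 82},{"travel": [115,-134,105],"angular": [0,0,0],"fingers": 82},{"travel": [115,-134,130],"angular": [0,0,0],"fingers": 80},{"travel": [115,-134,139],"angular": [0,0,0],"fingers": 75},{"travel": [115,-134,139],"angular": [0,0,0],"fingers": 70}]'

```text
clock: 19.6
position: [0.446, 0.061, 0.0132]
eef_rot: [-2.223, -2.216, 0.006]
wrist_force: [-0.2, -0.1, 0.5]
width: 0.07
finger_force: 0.0
```

>>> apply_moves --targets '[{"travel": [0,0,0],"angular": [0,0,0],"fingers": 45},{"travel": [0,0,0],"angular": [0,0,0],"fingers": 45},{"travel": [0,0,0],"angular": [0,0,0],"fingers": 45},{"travel": [0,0,0],"angular": [0,0,0],"fingers": 45},{"travel": [0,0,0],"angular": [0,0,0],"fingers": 45}]'

```text
clock: 20.02
position: [0.4493, 0.0617, 0.0166]
eef_rot: [2.224, 2.217, 0.004]
wrist_force: [-0.2, -0.5, 3.9]
width: 0.0508
finger_force: 62.3
```

```bash
python3 -c "
from h import *
goal(.58,-.0542,.1,0)"
```

```text
t 20.02 head -0.2 -> 0.0 travel [-115.5  131.4  -83. ] ang [ 0.2 -0.  -0.2] dist 194 q6 98.0 pos [0.4493 0.0617 0.0166]
t 20.02 head -0.2 -> -180.0 travel [-115.5  131.4  -83. ] ang [ -0.   -0.3 179.8] dist 194 q6 98.0 pos [0.4493 0.0617 0.0166]
```

>>> apply_moves --targets '[{"travel": [0,0,-35],"angular": [0,0,0],"fingers": 45},{"travel": [0,0,-65],"angular": [0,0,0],"fingers": 45},{"travel": [-26,30,-70],"angular": [0,0,0],"fingers": 45},{"travel": [-52,60,-70],"angular": [0,0,0],"fingers": 45},{"travel": [-78,90,-70],"angular": [0,0,0],"fingers": 45},{"travel": [-104,120,-70],"angular": [0,0,0],"fingers": 45},{"travel": [-115,133,-70],"angular": [0,0,0],"fingers": 45},{"travel": [-115,133,-70],"angular": [0,0,0],"fingers": 45},{"travel": [-115,133,-70],"angular": [0,0,0],"fingers": 45},{"travel": [-115,133,-70],"angular": [0,0,0],"fingers": 45}]'

```text
clock: 20.85
position: [0.5791, -0.0534, 0.085]
eef_rot: [-2.223, -2.217, 0.002]
wrist_force: [-0.2, 0.5, -0.4]
width: 0.0511
finger_force: 63.0
```

```bash
python3 - <<'E'
from h import *
F={n:r.grab_frame(n) for n in('wrist','scene')};f=F['wrist'];save(f,'w9.png')
goal(.58,-.0542,.0405,0)
z=r.sense()['position'][2]-.0155
for n in F:fit('wide_roll',[n],z=z,frames=F);fit('black_tape',[n],z=.006,frames=F)
b=np.hstack([f['img'][80:400,180:460,::-1],cv2.resize(F['scene']['img'][100:240,240:400,::-1],(366,320))]);cv2.imwrite('pics/b9.png',b)
E
```

```text
t 20.95 head -0.1 -> 0.0 travel [-1.3  1.2 44.7] ang [-0.1 -0.  -0.1] dist 45 q6 84.9 pos [ 0.5789 -0.0529  0.0852]
t 20.95 head -0.1 -> -180.0 travel [-1.3  1.2 44.7] ang [-0.000e+00  1.000e-01  1.799e+02] dist 45 q6 84.9 pos [ 0.5789 -0.0529  0.0852]
wide_roll xy [ 0.5789 -0.0515] yaw  cost 0.0 conf [0.97] [0.0, 0.0, 0.0, 0.0, 0.0]
black_tape xy [ 0.5812 -0.0429] yaw  cost 0.0 conf [0.74] [0.0, -0.0, 0.0, 0.0, 0.0]
wide_roll xy [ 0.5809 -0.0457] yaw  cost 0.0 conf [0.88] [0.0, 0.0, 0.0, 0.0, 0.0]
black_tape xy [ 0.5798 -0.0524] yaw  cost 0.0 conf [0.58] [-0.0, 0.0, 0.0, 0.0, 0.0]
```

View pics/b9.png

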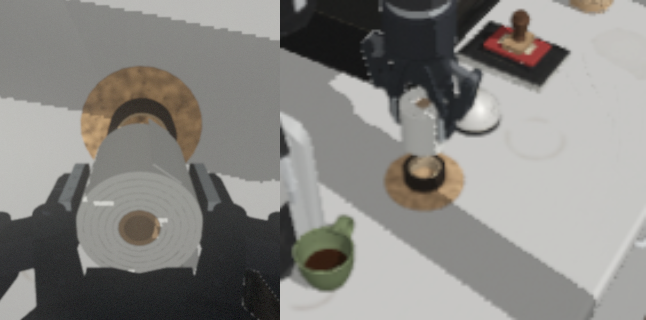

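The wide roll is held upright above the tape, which is centred on the coaster, and the stamp pile stands. I lower and release the roll.

>>> apply_moves --targets '[{"travel": [-1.5,1,20],"angular": [0,0,0],"fingers": 45},{"travel": [-1.5,1,35],"angular": [0,0,0],"fingers": 45},{"travel": [-1.5,1,42],"angular": [0,0,0],"fingers": 45},{"travel": [-1.5,1,45],"angular": [0,0,0],"fingers": 45},{"travel": [-1.5,1,45],"angular": [0,0,0],"fingers": 45},{"travel": [-1.5,1,45],"angular": [0,0,0],"fingers": 57},{"travel": [-1.5,1,45],"angular": [0,0,0],"fingers": 66},{"travel": [-1.5,1,45],"angular": [0,0,0],"fingers": 66},{"travel": [-1.5,1,20],"angular": [0,0,0],"fingers": 66},{"travel": [-1.5,1,-15],"angular": [0,0,0],"fingers": 66},{"travel": [-1.5,1,-50],"angular": [0,0,0],"fingers": 66},{"travel": [-1.5,1,-85],"angular": [0,0,0],"fingers": 70}]'

```text
clock: 22.15
position: [0.581, -0.0553, 0.1715]
eef_rot: [-2.224, -2.218, 0.001]
wrist_force: [-0.1, -0.0, 0.2]
width: 0.0699
finger_force: 0.0
```

```bash
python3 - <<'E'
from h import *
F={n:r.grab_frame(n) for n in('wrist','top','scene')};f=F['wrist'];save(f,'w10.png')
for t,z in(('wide_roll',.025),('narrow_roll',0)):
  for n in F:fit(t,[n],z=z,frames=F)
goal(.41,.12,.17,0)
cv2.imwrite('pics/b10.png',np.hstack([f['img'][80:400,180:460,::-1],cv2.resize(F['scene']['img'][100:240,240:400,::-1],(366,320))]))
E
```

```text
wide_roll xy [ 0.5801 -0.055 ] yaw  cost 0.0 conf [0.7] [-0.0, 0.0, 0.0, 0.0, 0.0]
no wide_roll top
wide_roll xy [ 0.5791 -0.0525] yaw  cost 0.0 conf [0.89] [-0.0, -0.0, 0.0, 0.0, 0.0]
narrow_roll xy [0.5954 0.0857] yaw  cost 0.0 conf [0.27] [0.0, -0.0, 0.0, 0.0, 0.0]
narrow_roll xy [0.4073 0.2212] yaw  cost 0.0 conf [0.74] [0.0, 0.0, 0.0, 0.0, 0.0]
narrow_roll xy [0.4094 0.2222] yaw  cost 0.0 conf [0.7] [-0.0, -0.0, 0.0, 0.0, 0.0]
t 22.6 head -0.2 -> -0.0 travel [ 174.7 -170.8   -0.8] ang [-0.2 -0.  -0.2] dist 244 q6 84.7 pos [ 0.5803 -0.0552  0.1686]
t 22.6 head -0.2 -> -180.0 travel [ 174.7 -170.8   -0.8] ang [ -0.    0.3 179.8] dist 244 q6 84.7 pos [ 0.5803 -0.0552  0.1686]
```

View pics/b10.png

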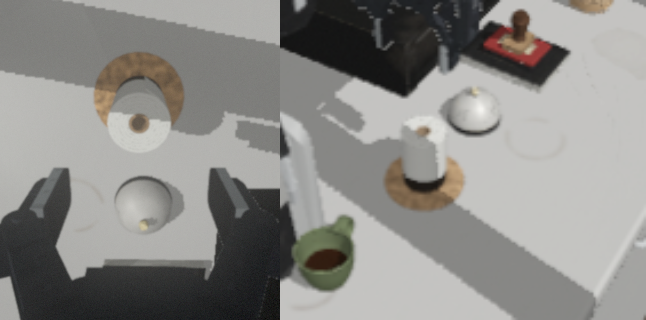

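The wide roll stands on the tape, on the coaster. Next is the narrow roll.

>>> apply_moves --targets '[{"travel": [27,-27,0],"angular": [0,0,0],"fingers": 70},{"travel": [54,-54,0],"angular": [0,0,0],"fingers": 70},{"travel": [81,-81,0],"angular": [0,0,0],"fingers": 70},{"travel": [108,-108,0],"angular": [0,0,0],"fingers": 70},{"travel": [135,-135,0],"angular": [0,0,0],"fingers": 70},{"travel": [162,-162,0],"angular": [0,0,0],"fingers": 70},{"travel": [195,-173,0],"angular": [0,0,0],"fingers": 70},{"travel": [233,-173,0],"angular": [0,0,0],"fingers": 70},{"travel": [265,-173,0],"angular": [0,0,0],"fingers": 70},{"travel": [278,-173,0],"angular": [0,0,0],"fingers": 70},{"travel": [278,-173,0],"angular": [0,0,0],"fingers": 70},{"travel": [278,-173,0],"angular": [0,0,0],"fingers": 70}]'

```text
clock: 23.6
position: [0.4087, 0.223, 0.1695]
eef_rot: [2.223, 2.22, -0.004]
wrist_force: [-0.5, -0.2, 0.3]
width: 0.0701
finger_force: 0.0
```

```bash
python3 - <<'E'
from h import *
f=r.grab_frame('wrist')
p=fit('narrow_roll',['wrist'],frames={'wrist':f})
goal(p[0],p[1],.014,0)
E
```

```text
narrow_roll xy [0.4066 0.223 ] yaw  cost 0.0 conf [0.73] [-0.0, 0.0, 0.0, 0.0, 0.0]
t 23.7 head -0.2 -> -0.0 travel [  1.4  -1.9 155.7] ang [-0.1  0.1 -0.2] dist 156 q6 118.7 pos [0.4087 0.2219 0.1697]
t 23.7 head -0.2 -> -180.0 travel [  1.4  -1.9 155.7] ang [1.000e-01 1.000e-01 1.798e+02] dist 156 q6 118.7 pos [0.4087 0.2219 0.1697]
```

>>> apply_moves --targets '[{"travel": [0.5,-1,40],"angular": [0,0,0],"fingers": 70},{"travel": [0.5,-1,80],"angular": [0,0,0],"fingers": 70},{"travel": [0.5,-1,120],"angular": [0,0,0],"fingers": 70},{"travel": [0.5,-1,145],"angular": [0,0,0],"fingers": 65},{"travel": [0.5,-1,155],"angular": [0,0,0],"fingers": 60},{"travel": [0.5,-1,155],"angular": [0,0,0],"fingers": 50},{"travel": [0.5,-1,155],"angular": [0,0,0],"fingers": 32},{"travel": [0.5,-1,155],"angular": [0,0,0],"fingers": 32},{"travel": [0.5,-1,155],"angular": [0,0,0],"fingers": 32},{"travel": [0.5,-1,155],"angular": [0,0,0],"fingers": 32},{"travel": [0.5,-1,155],"angular": [0,0,0],"fingers": 32}]'

```text
clock: 24.62
position: [0.4091, 0.224, 0.0162]
eef_rot: [2.225, 2.217, 0.003]
wrist_force: [-0.7, 0.8, -1.5]
width: 0.0392
finger_force: 60.2
```

```bash
python3 -c "
from h import *
s=r.sense();print(s['width'],s['finger_force'])
goal(.5800,-.0548,.14,0)"
```

```text
0.039193102103902776 60.19779682159424
t 24.62 head -0.2 -> 0.0 travel [-278.1  172.  -123.7] ang [ 0.1 -0.1 -0.2] dist 350 q6 118.9 pos [0.4091 0.224  0.0162]
t 24.62 head -0.2 -> -180.0 travel [-278.1  172.  -123.7] ang [-1.000e-01 -2.000e-01  1.798e+02] dist 350 q6 118.9 pos [0.4091 0.224  0.0162]
```

>>> apply_moves --targets '[{"travel": [0,0,-40],"angular": [0,0,0],"fingers": 32},{"travel": [0,0,-80],"angular": [0,0,0],"fingers": 32},{"travel": [-20,0,-110],"angular": [0,0,0],"fingers": 32},{"travel": [-55,0,-125],"angular": [0,0,0],"fingers": 32},{"travel": [-95,0,-125],"angular": [0,0,0],"fingers": 32},{"travel": [-125,20,-125],"angular": [0,0,0],"fingers": 32},{"travel": [-153,48,-125],"angular": [0,0,0],"fingers": 32},{"travel": [-181,76,-125],"angular": [0,0,0],"fingers": 32},{"travel": [-209,104,-125],"angular": [0,0,0],"fingers": 32},{"travel": [-237,132,-125],"angular": [0,0,0],"fingers": 32},{"travel": [-260,155,-125],"angular": [0,0,0],"fingers": 32},{"travel": [-270,165,-125],"angular": [0,0,0],"fingers": 32}]'

```text
clock: 25.62
position: [0.5762, -0.0502, 0.1408]
eef_rot: [2.225, 2.212, 0.003]
wrist_force: [0.6, 0.0, -0.7]
width: 0.0391
finger_force: 60.7
```

>>> apply_moves --targets '[{"travel": [-8,8,0],"angular": [0,0,0],"fingers": 32},{"travel": [-8,8,0],"angular": [0,0,0],"fingers": 32},{"travel": [-8,8,0],"angular": [0,0,0],"fingers": 32},{"travel": [-8,8,0],"angular": [0,0,0],"fingers": 32},{"travel": [-8,8,0],"angular": [0,0,0],"fingers": 32}]'

```text
clock: 26.03
position: [0.5793, -0.0537, 0.1404]
eef_rot: [-2.223, -2.219, 0.001]
wrist_force: [-1.1, 0.1, -0.9]
width: 0.0388
finger_force: 60.7
```

```bash
python3 - <<'E'
from h import *
F={n:r.grab_frame(n) for n in('wrist','scene')};f=F['wrist']
s=r.sense();print(s['width'],s['finger_force']);goal(.58,-.0548,.0975,0)
z=s['position'][2]-.0155
for n in F:fit('narrow_roll',[n],z=z,frames=F);fit('wide_roll',[n],z=.025,frames=F)
cv2.imwrite('pics/b11.png',np.hstack([f['img'][80:400,180:460,::-1],cv2.resize(F['scene']['img'][100:240,240:400,::-1],(366,320))]))
E
```

```text
0.03899539065863022 60.71693658828735
t 26.13 head -0.1 -> 0.0 travel [-0.9  0.4 43. ] ang [-0.  -0.  -0.1] dist 43 q6 84.8 pos [ 0.5796 -0.0539  0.1405]
t 26.13 head -0.1 -> -180.0 travel [-0.9  0.4 43. ] ang [ -0.    0.  179.9] dist 43 q6 84.8 pos [ 0.5796 -0.0539  0.1405]
narrow_roll xy [ 0.5783 -0.0524] yaw  cost 0.0 conf [0.6] [0.0, -0.0, 0.0, 0.0, 0.0]
wide_roll xy [ 0.581  -0.0466] yaw  cost 0.0 conf [0.85] [-0.0, 0.0, 0.0, 0.0, 0.0]
narrow_roll xy [0.5233 0.0329] yaw  cost 0.0 conf [0.59] [0.0, -0.0, 0.0, 0.0, 0.0]
wide_roll xy [ 0.58   -0.0531] yaw  cost 0.0 conf [0.64] [-0.0, 0.0, 0.0, 0.0, 0.0]
```

View pics/b11.png

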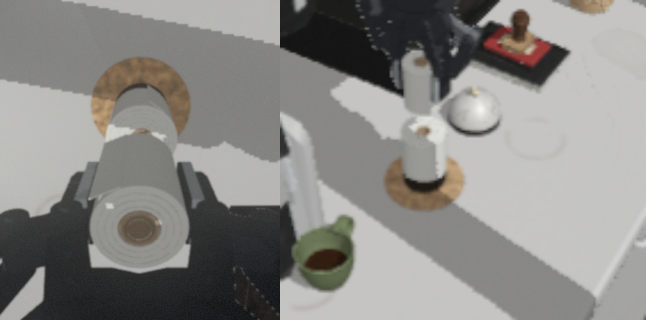

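The narrow roll is held upright, centred above the wide roll. I lower and release it.

>>> apply_moves --targets '[{"travel": [-1,1,20],"angular": [0,0,0],"fingers": 32},{"travel": [-1,1,35],"angular": [0,0,0],"fingers": 32},{"travel": [-1,1,41],"angular": [0,0,0],"fingers": 32},{"travel": [-1,1,43],"angular": [0,0,0],"fingers": 32},{"travel": [-1,1,43],"angular": [0,0,0],"fingers": 32},{"travel": [-1,1,43],"angular": [0,0,0],"fingers": 45},{"travel": [-1,1,43],"angular": [0,0,0],"fingers": 58},{"travel": [-1,1,43],"angular": [0,0,0],"fingers": 60},{"travel": [-1,1,20],"angular": [0,0,0],"fingers": 60},{"travel": [-1,1,-15],"angular": [0,0,0],"fingers": 60},{"travel": [-1,1,-50],"angular": [0,0,0],"fingers": 60},{"travel": [-1,1,-85],"angular": [0,0,0],"fingers": 60}]'

```text
clock: 27.33
position: [0.5812, -0.0558, 0.227]
eef_rot: [-2.225, -2.218, 0.0]
wrist_force: [0.8, 0.1, -0.0]
width: 0.06
finger_force: 0.0
```

```bash
python3 - <<'E'
from h import *
F={n:r.grab_frame(n) for n in('wrist','scene')};f=F['wrist']
print(r.sense()['position'])
for n in F:fit('narrow_roll',[n],z=.082,frames=F);fit('wide_roll',[n],z=.025,frames=F)
cv2.imwrite('pics/b12.png',np.hstack([f['img'][80:400,180:460,::-1],cv2.resize(F['scene']['img'][100:240,240:400,::-1],(366,320))]))
E
```

```text
[ 0.58555157 -0.05626566  0.23248618]
narrow_roll xy [ 0.5802 -0.0542] yaw  cost 0.0 conf [0.6] [-0.0, -0.0, 0.0, 0.0, 0.0]
wide_roll xy [ 0.5799 -0.0478] yaw  cost 0.0 conf [0.85] [-0.0, 0.0, 0.0, 0.0, 0.0]
narrow_roll xy [ 0.5813 -0.0539] yaw  cost 0.0 conf [0.74] [-0.0, -0.0, 0.0, 0.0, 0.0]
wide_roll xy [ 0.5718 -0.043 ] yaw  cost 0.0 conf [0.6] [-0.0, 0.0, 0.0, 0.0, 0.0]
```

View pics/b12.png

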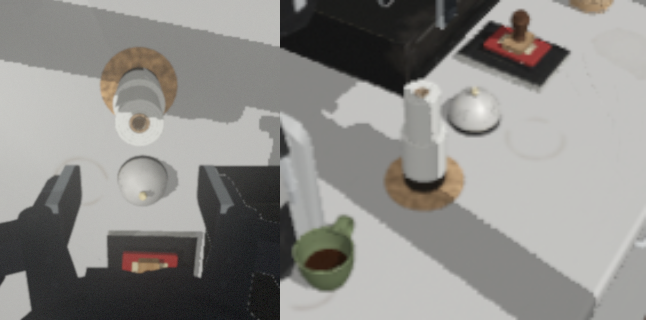

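Both piles stand: narrow on wide on tape at the coaster, stamp on ink pad on the order pad. The gripper is clear of everything, so I hand in.

```bash
python3 -c "
from plant import r
print(r.finish_job())"
```

```text
the job is handed in; nothing more can be done
None
```

Both piles were built and the job was handed in at about 27 s on the clock; the last pictures showed each item standing centred and the bell and cup in place, I did not re-check the gel bottle, and no verdict came back.

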